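# Bring the red tin round on the stock carousel and lock it

### The job

The red tin on the stock carousel is wanted next. Push the carousel's index bolt right out by its black knob, turn the carousel gently by pushing the pegs on its rim until the red tin's bin faces the yellow arrow on the base, then push the bolt fully home so that the carousel is locked there. Push with the closed fingers only, without gripping, lifting or forcing anything, and leave the stock in the bins and the things standing beside the carousel untouched.

Things in the scene. Friction and masses are not known exactly. Their poses are not given: they have to be found in the camera images.
- base: Fixed dark steel foot of the stock carousel on the table. Origin: on the turntable's axis, at table height; z up; its -x axis is the front. Angles below are counted counterclockwise from above from its +x axis, so the front is 180 deg; the bolt lies on an arm at 240 deg. The foot may stand turned by up to 0.2 rad.
- arrow (a point): Yellow arrow on the base's front tongue, 200 mm from the axis, 10 mm above the table, pointing at the axis. The tongue ends 233 mm from the axis.
- carousel (a joint): Angle of the turntable (rad), 0 at the start, growing counterclockwise from above; turns 6.3 rad either way. Metal disc 346 mm across, rim top 38 mm, bin floors 36 mm above the table; six bins centred 105 mm from the axis at 0, 60, .. 300 deg plus this value, parted by blue walls 30 mm high. Takes about 1.6 N at the pegs; coasts a few deg if pushed fast. Blocked while the bolt is home.
- rim_peg (a point): Centre of the top of one of six like black push pegs on the rim, 161 mm from the axis, upright, 14 mm thick, from 38 to 85 mm above the table (steel collar 21 mm across in the lowest 4 mm). This one stands at 210 deg plus the joint's value, the others every 60 deg from it, at the ends of the bin walls.
- rim_notch (a point): Top of the mouth of one of six like rim notches, 172 mm from the axis: this one at 240 deg plus the joint's value, the others every 60 deg. Each is 14 mm wide and 22 mm deep, its outer 9 mm flared at 45 deg to 32 mm, so the bolt enters and centres the disc if it is within about 3 deg of the station. Stations: multiples of 60 deg.
- bolt (a joint): Travel of the index bolt (m): 0 = fully home, round 12 mm nose in a rim notch; 0.035 = right out at its stop. It clears the rim from 0.021 on. Slides straight away from the axis along the 240 deg direction, stays where it is left, takes about 3 N to slide, for a moment up to about 20 N where its nose has to shove the disc round to centre it.
- bolt_knob (a point): Centre of the top of the bolt's upright black knob: 19 mm thick between 52 and 94 mm above the table, top at 100 mm. Bolt home: 245 mm from the axis; it moves out with the bolt. Grey guide blocks, 16 mm long, 34 mm wide, 44 mm high, stand on the same line 197 and 306 mm from the axis: keep the fingertips above 50 mm there.
- pick_spot (a point): The place on the bin floor, 36 mm above the table, at the front, 105 mm from the axis toward the yellow arrow, where the red tin must finally stand. Fixed to the base.
- red_tin: Red round tin with a pale grey lid, 74 mm across, 50 mm high, standing loose in one of the bins at the sides (60 or 120 deg to either side of the front). Origin: centre of its underside.
- green_tin: Stock, not to be touched: green tin with a pale lid, 68 mm across, 42 mm high, loose in a bin. Origin: centre of its underside.
- grey_tin: Stock, not to be touched: grey-white tin, 58 mm across, 35 mm high, loose in a bin. Origin: centre of its underside.
- green_disc: Stock, not to be touched: flat green disc, 54 mm across, 10 mm high, loose in a bin. Origin: centre of its underside.
- yellow_carton: Stock, not to be touched: yellow carton 70 x 62 x 68 mm, loose in the bin at the back. Origin: centre of its underside.
- tape_roll: Beside the carousel, to be left alone: roll of tape lying flat, 104 mm across, 25 mm high. Origin: centre of its underside.
- load_box: Beside the carousel, to be left alone: small white and orange box, 62 x 88 x 46 mm. Origin: centre of its underside.
- spray_can: Beside the carousel, to be left alone: dark blue spray can with a yellow cap, 52 mm across, 151 mm high, upright. Origin: centre of its underside.
Things that resemble listed ones, but are neither listed nor needed, are in the scene too. What is shaped like the red_tin but pink or purple is not meant.

How it is judged:
By the outcome, as a careful person would: the job done as asked, in the order asked, and still so for the second after the job is handed in, with the robot touching nothing.
It also fails if it takes over 67 s, if anything falls off the work surface, if the arm or the gripper's body presses on something with over 40 N, if the wrist force passes 120 N, or if a joint passes its speed limit or range.

### The arm

A 6-joint arm with a two-finger parallel gripper is mounted at the origin on a cart in front of the work surface, level with it; the furniture and walls round the work are solid. World frame = base frame: x ahead of the robot, y to its left, z up, the work surface at z = 0. Lengths are in m, angles in rad, forces in N, time in s.
With the tool pointing down it reaches from about 0.3 to 0.75 m from the base axis. Payload 8.5 kg.
Tool frame: the origin (TCP) lies at the very end of the fingers, on their centre line; the grasp point (between the pads) lies 19 mm behind it; z points along the fingers, y is the line along which they close (so a half turn about z gives the same grasp; the last joint's range is limited). The gripper opens to 88 mm and grips with 3 to 60 N. Pads are 18 mm wide; open, the fingers measure 123 mm over their backs; the gripper's body (75 mm by 187 mm) begins 45 mm behind the grasp point.
Start: joints at [0.911, 0.381, 1.297, -0, 1.464, -0.215], TCP at [0.237, 0.496, 0.239] pointing down, gripper open.
Joint ranges: [-3.11, 3.11], [-0.89, 2.33], [0.22, 2.48], [-1.42, 4.56], [0.17, 2.85], [-2.88, 2.88]. Speed limits (rad/s): [2.39, 2.39, 3.14, 3.14, 3.14, 3.14].

### API

Orientations are given as a rotation vector (axis times angle).
In Python, from cell import * gives the robot as it stands.
- The arm moves only by the tool carry_out, never from a script. Its argument "plan" is a list of rows, each a list of 7 numbers: the shift along the tool's x, y, z in cm, then the turn, a rotation vector about the tool's x, y, z in degrees, then the closure, from 0 (fully open) to 1 (shut). In form: [[dx, dy, dz, ax, ay, az, jaw], ...]. A call has 1 to 5 rows; each row shifts and turns the commanded pose from where the row before left it, along the tool's axes as they then stand; what a row does not reach is not made up. A row lasts 1/8 s, in which the tool goes at most 62.5 mm and 10.7 degrees, less where a joint would pass 70% of its speed; a pose out of reach is approached as far as the arm can. A call is refused whole if a number of a shift passes 6.25 or a number of a turn 10.7, either way. A call with a gripper value outside its range is refused whole. The fingers move at their own pace and stop on an object; the grip force is fixed at half the most. Time passes only in rows, so rows that do not move let the fingers close. It gives the time, the measured TCP pose, the force, the opening and the grip force at its end, in the units of the state.
- read_state(): the state, without advancing time (a new reading comes with each control period).
- snapshot(name): name is "side" or "top" or "wrist"; returns a dict with "color" (480x640x3 uint8, blue, green, red), "intrinsics" (3x3 intrinsics, pixels), "eye" and "orientation" of the camera in the world. Camera axes: x right, y down, z forward; pixel columns grow to the right and rows downward; lengths in m; the calibration is good to about 2 mm. A picture is of the moment at which its call begins. There is no depth.
- job_done(): hands the job in; it is judged then, once.
The state is a dict: "time": time; "qpos": joint angles; "dq": joint speeds; "joint_torque": joint torques, N m; "ee_pos": TCP position; "tool_rot": TCP orientation; "wrist_force": force on the tool from outside, world axes, zero at the start; "moment": the same for the moment, N m; "opening": finger opening in m; "gripper_force": force on a finger pad.
Only numpy, scipy, OpenCV 4.12 (cv2) and the standard library are available. Lean on these libraries where they do the work, as an engineer would, in place of code of your own. Each camera call takes 0.05 s, during which the arm holds its last target. There are 200 camera calls.

## Working session

There is one attempt and no reset: what is moved stays moved. The work goes in short steps, Python scripts to look and compute and a tool call to move; the robot and the scene stay as the last step left them, time stands still between calls to the robot, and variables do not carry over. Pictures are saved under pics/ and viewed, at most 10 in all, crops included, and the job is handed in when it is done.

Besides the shell and the picture viewer there is one more tool, called as name(argument=value, ...), one argument or row to a line, values as JSON. carry_out: Moves the arm, as the interface text tells. Its arguments: {"type":"object","properties":{"plan":{"type":"array","items":{"type":"array","items":{"type":"number"}}}},"required":["plan"]}

```bash
mkdir -p pics; python3 - <<'E'
from cell import *
import cv2
for n in("top","side"):
    s=snapshot(n); cv2.imwrite(f"pics/{n}0.png",s["color"]); print(n,s["intrinsics"],s["eye"],s["orientation"])
st=read_state(); print(st["time"],st["ee_pos"],st["tool_rot"],st["opening"])
E
```

```text
top [[457.62727583   0.         317.0861234 ]
 [  0.         457.62727583 232.86280434]
 [  0.           0.           1.        ]] [0.42746195 0.19796037 1.2335044 ] [-2.17575891  2.1384548  -0.12282813]
side [[546.55348041   0.         325.58873741]
 [  0.         546.55348041 239.43796624]
 [  0.           0.           1.        ]] [0.30899928 1.21769814 0.67022597] [-0.31985576  2.59582882 -1.52018607]
0.1 [0.23649348 0.49629604 0.23820328] [-6.92820133e-01 -3.06367747e+00  1.83416299e-03] 0.0880092358376839
```

View pics/top0.png

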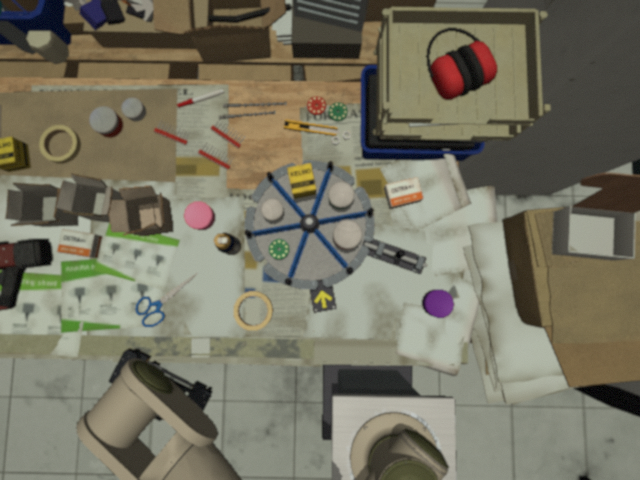

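View pics/side0.png

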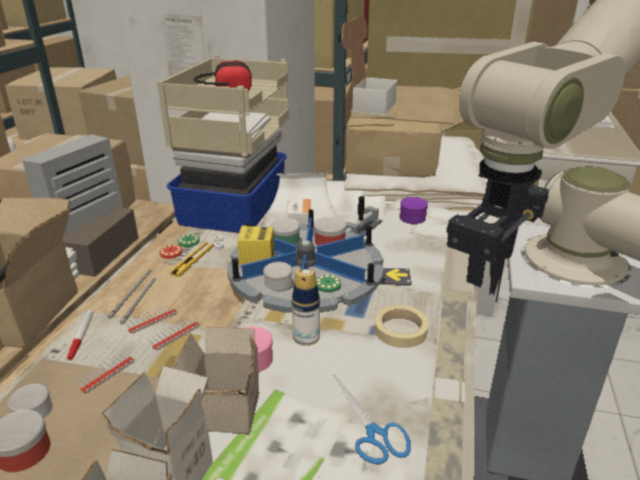

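The top view shows the carousel hub at about (310,222), the arrow at (322,298), the bolt arm around (395,255), and the likely red tin at (347,235). The side view shows red under the lid nearest the bolt, at (330,235). I'll zoom in next.

```bash
cat > h.py <<'E'
import numpy as np, cv2
from scipy.spatial.transform import Rotation as R
from cell import *
def ray(s,uv,z):
    d=R.from_rotvec(s["orientation"]).as_matrix()@np.linalg.inv(s["intrinsics"])@np.array([*uv,1.])
    e=np.array(s["eye"]); return e+d*(z-e[2])/d[2]
def proj(s,p):
    c=R.from_rotvec(s["orientation"]).as_matrix().T@(np.array(p)-s["eye"]); c=s["intrinsics"]@c; return c[:2]/c[2]
E
python3 - <<'E'
from h import *
s=snapshot("top"); c=s["color"][150:320,230:440]
cv2.imwrite("pics/z.png",cv2.resize(c,None,fx=3.5,fy=3.5,interpolation=cv2.INTER_CUBIC))
hsv=cv2.cvtColor(s["color"],cv2.COLOR_BGR2HSV)
# yellow arrow
m=cv2.inRange(hsv,(20,120,120),(35,255,255)); m[:280]=0;m[320:]=0;m[:,:300]=0;m[:,345:]=0
M=cv2.moments(m,True); print("arrow",M["m00"],M["m10"]/M["m00"],M["m01"]/M["m00"],ray(s,(M["m10"]/M["m00"],M["m01"]/M["m00"]),.01))
for uv in [(270,178),(330,168),(371,212),(349,270),(290,281),(248,233)]: print(uv,ray(s,uv,.085))
E
```

```text
arrow 155.0 322.5290322580645 298.18709677419355 [0.40027379 0.18871057 0.01      ]
(270, 178) [0.70488552 0.32896531 0.085     ]
(330, 168) [0.73368833 0.17542583 0.085     ]
(371, 212) [0.62088091 0.06967576 0.085     ]
(349, 270) [0.47295102 0.1241741  0.085     ]
(290, 281) [0.44299406 0.27116925 0.085     ]
(248, 233) [0.56185932 0.38039141 0.085     ]
```

View pics/z.png

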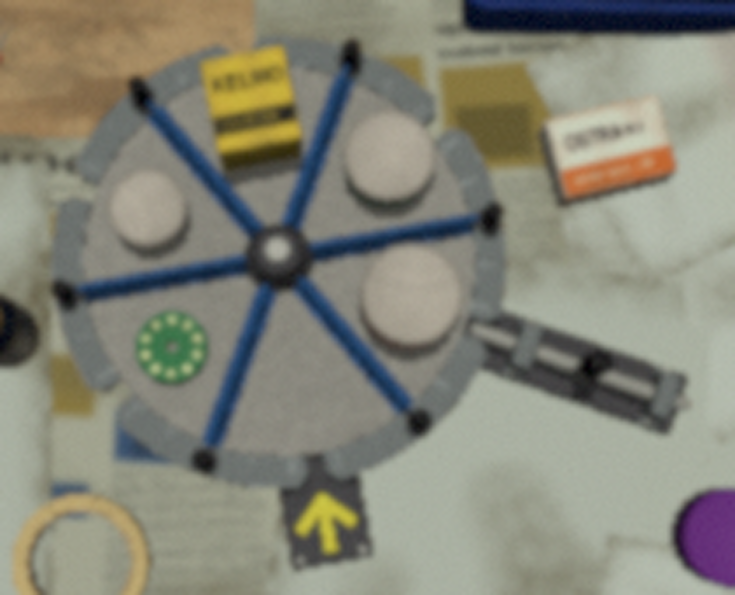

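The zoom shows six peg tops at roughly crop (138,85), (352,48), (491,212), (419,422), (204,460) and (64,292). The knob top is near (601,355), and the red tin's lid is at (410,298). I'll fit the geometry from these.

```bash
python3 - <<'E'
from h import *
from scipy.optimize import least_squares
s=snapshot("top"); f=lambda x,y:(230+(x+.5)/3.5-.5,150+(y+.5)/3.5-.5)
P=np.array([ray(s,f(*p),.085)[:2] for p in [(138,86),(352,49),(491,213),(419,421),(204,459),(64,292)]])
A=np.radians([30,330,270,210,150,90])
mod=lambda v:np.c_[v[0]+.161*np.cos(A+v[2]),v[1]+.161*np.sin(A+v[2])]
r=least_squares(lambda v:(mod(v)-P).ravel(),[.59,.22,0]); v=r.x; print(v,np.degrees(v[2]));print((r.fun.reshape(-1,2)*1000).round(1))
c=v[:2]
def rel(n,p):
    d=p[:2]-c; print(n,p.round(4),"r",np.hypot(*d).round(4),"ang-base",np.degrees(np.arctan2(d[1],d[0])-v[2])%360)
rel("arrow",ray(s,(322.5,298.2),.01)); rel("knob",ray(s,f(601,355),.1)); rel("redlid",ray(s,f(410,298),.086))
rel("hubguess",ray(s,f(280,250),.07))
rel("guide2",ray(s,f(664,390),.044));rel("guide1",ray(s,f(527,345),.044))
rel("box",ray(s,f(610,140),.046))
q=snapshot("side")
for nm,a in(("bin240",240),("bin300",300)):
    a=np.radians(a)+v[2]; p=[c[0]+.105*np.cos(a),c[1]+.105*np.sin(a),.06]; u=proj(q,p); print(nm,u)
for a,rr,z in((240,.245,.1),(180,.2,.01),(210,.161,.085)):
    a=np.radians(a)+v[2]; print(proj(q,[c[0]+rr*np.cos(a),c[1]+rr*np.sin(a),z]))
cc=q["color"][180:340,210:420]; cv2.imwrite("pics/zs.png",cv2.resize(cc,None,fx=3.5,fy=3.5,interpolation=cv2.INTER_CUBIC))
E
```

```text
[0.59381961 0.22654988 0.19643713] 11.2550182135633
[[ 0.1  1.1]
 [ 1.1 -0.2]
 [ 0.5 -3.8]
 [-0.4 -2.9]
 [-2.1  1.9]
 [ 0.7  3.9]]
arrow [0.4002 0.1888 0.01  ] r 0.1972 ang-base 179.78338655802128
knob [ 0.5215 -0.0043  0.1   ] r 0.2419 ang-base 241.3364214767042
redlid [0.5615 0.1306 0.086 ] r 0.1012 ang-base 240.09509789732186
hubguess [0.5972 0.2254 0.07  ] r 0.0035 ang-base 330.18579681366816
guide2 [ 0.5009 -0.0608  0.044 ] r 0.302 ang-base 240.82091666588332
guide1 [0.5326 0.0408 0.044 ] r 0.1956 ang-base 240.51088893375828
box [ 0.6887 -0.0214  0.046 ] r 0.2655 ang-base 279.6892119653999
bin240 [331.29332151 232.51903395]
bin300 [286.42900012 231.3042651 ]
[361.38836627 195.81477203]
[395.90255762 273.63872836]
[369.2372109  226.13160985]
```

View pics/zs.png

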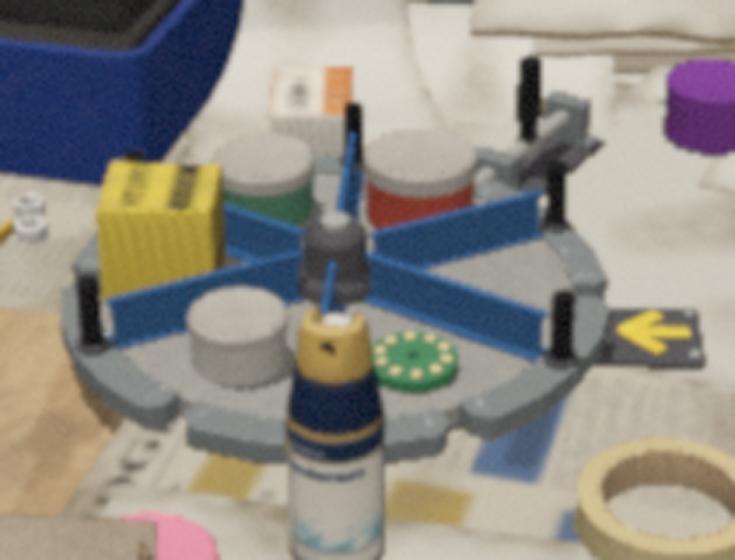

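The side crop confirms red under the lid at crop (420,205), which is bin 240. The projected knob, arrow and peg all match. The turn needed is therefore 60° clockwise, and I'll push the 210° peg to do it. First I need a helper that works out move numbers.

```bash
cat >> h.py <<'E'
C=np.array([.594,.2265]); Y=np.radians(11.25)
def pol(r,deg): a=np.radians(deg)+Y; return C+r*np.array([np.cos(a),np.sin(a)])
def rows(xy,z,xang,n,jaw=1,start=None):
    """n equal rows, straight line, from the current (or given) TCP pose to xy,z with tool x at world angle xang (deg), tool down"""
    st=read_state(); p,T=(np.array(st["ee_pos"]),R.from_rotvec(st["tool_rot"])) if start is None else start
    a=np.radians(xang); c,s=np.cos(a),np.sin(a)
    G=R.from_matrix(np.array([[c,s,0],[s,-c,0],[0,0,-1]])); g=np.array([*xy,z])
    w=(T.inv()*G).as_rotvec()/n; d=(g-p)/n; out=[]
    for i in range(n):
        out.append([*np.round(T.inv().apply(d)*100,2).tolist(),*np.round(np.degrees(w),1).tolist(),jaw]); T=T*R.from_rotvec(w)
    print("to",g.round(4),"dist",np.linalg.norm(g-p).round(4)); 
    for i in range(0,n,5): print(out[i:i+5])
    return g,G
def say():
    st=read_state(); p=np.array(st["ee_pos"]); d=p[:2]-C; x=R.from_rotvec(st["tool_rot"]).as_matrix()
    print("t",st["time"],"p",p.round(4),"r",np.hypot(*d).round(4),"ang",(np.degrees(np.arctan2(d[1],d[0])-Y)%360).round(2),"xang",np.degrees(np.arctan2(x[1,0],x[0,0])).round(2),"F",np.round(st["wrist_force"],1),"q",np.round(st["qpos"],2),"open",st["opening"])
E
python3 -c "
from h import *
say(); rows(pol(.212,240),.2,71.25,10)"
```

```text
t 0.25 p [0.2366 0.4964 0.2385] r 0.4479 ang 131.69 xang 154.51 F [-0.5  0.2  0.7] q [ 0.91  0.38  1.3   0.    1.46 -0.22] open 0.0881837011924889
to [0.5259 0.0258 0.2   ] dist 0.5538
[[-4.64, -3.0, 0.39, -0.0, 0.0, 8.3, 1], [-5.02, -2.3, 0.39, -0.0, 0.0, 8.3, 1], [-5.3, -1.55, 0.39, -0.0, 0.0, 8.3, 1], [-5.47, -0.76, 0.38, -0.0, 0.0, 8.3, 1], [-5.52, 0.04, 0.38, -0.0, 0.0, 8.3, 1]]
[[-5.46, 0.84, 0.38, -0.0, 0.0, 8.3, 1], [-5.28, 1.62, 0.38, -0.0, 0.0, 8.3, 1], [-4.99, 2.37, 0.38, -0.0, 0.0, 8.3, 1], [-4.6, 3.06, 0.38, -0.0, 0.0, 8.3, 1], [-4.11, 3.7, 0.38, -0.0, 0.0, 8.3, 1]]
```

carry_out(
  plan=[
    [-4.6,-3.0,0.4,0,0,8.3,1],
    [-5.0,-2.3,0.4,0,0,8.3,1],
    [-5.3,-1.6,0.4,0,0,8.3,1],
    [-5.5,-0.8,0.4,0,0,8.3,1],
    [-5.5,0,0.4,0,0,8.3,1],
  ],
)

```text
time: 0.88
ee_pos: [0.3808, 0.2592, 0.2187]
tool_rot: [1.74, 2.616, 0.0]
wrist_force: [0.5, -0.9, 0.2]
opening: 0.0403
gripper_force: 0.0
```

carry_out(
  plan=[
    [-5.5,0.8,0.4,0,0,8.3,1],
    [-5.3,1.6,0.4,0,0,8.3,1],
    [-5.0,2.4,0.4,0,0,8.3,1],
    [-4.6,3.1,0.4,0,0,8.3,1],
    [-4.1,3.7,0.4,0,0,8.3,1],
  ],
)

```text
time: 1.5
ee_pos: [0.5268, 0.0235, 0.1986]
tool_rot: [-2.554, -1.829, -0.0]
wrist_force: [0.4, 1.1, -0.9]
opening: 0.0003
gripper_force: 0.0
```

carry_out(
  plan=[
    [0,0,0,0,0,0,1],
  ],
)

```text
time: 1.62
ee_pos: [0.5272, 0.0224, 0.1979]
tool_rot: [-2.554, -1.829, 0.001]
wrist_force: [-1.1, 1.1, 0.5]
opening: 0.0004
gripper_force: 0.0
```

```bash
python3 -c "
from h import *
say(); rows(pol(.212,240),.06,71.25,5)
s=snapshot('wrist'); cv2.imwrite('pics/w1.png',s['color'])
for r,a,z in((.245,240,.1),(.161,210,.085),(.161,270,.085),(.306,240,.044)): print(proj(s,[*pol(r,a),z]))"
```

```text
t 1.625 p [0.5272 0.0224 0.1979] r 0.2147 ang 240.64 xang 71.22 F [-1.1  1.1  0.5] q [-0.18  0.38  1.43 -0.    1.34  0.15] open 0.0003871902789405028
to [0.5259 0.0258 0.06  ] dist 0.138
[[0.06, -0.05, 2.76, -0.0, 0.0, -0.0, 1], [0.06, -0.05, 2.76, -0.0, 0.0, -0.0, 1], [0.05, -0.05, 2.76, -0.0, 0.0, -0.0, 1], [0.05, -0.05, 2.76, -0.0, 0.0, -0.0, 1], [0.05, -0.05, 2.76, -0.0, 0.0, -0.0, 1]]
[315.26348209 282.78658376]
[182.14263996 111.7299298 ]
[447.72644798 111.26190608]
[316.24553603 325.38238117]
```

View pics/w1.png

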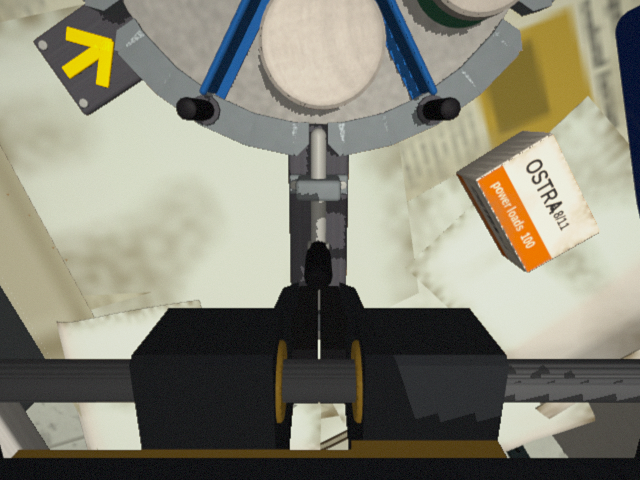

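The wrist view shows the peg tops at about (188,109) and (449,106), the guide at (318,188), and the knob's inner edge at (318,241). I'll compare these with the model before going down.

```bash
python3 -c "
from h import *
s=snapshot('wrist')
for r,a,z in((.2355,240,.1),(.2355,240,.09),(.189,240,.044),(.205,240,.044),(.172,240,.038),(.161,210,.085),(.161,270,.085)): print(r,a,z,proj(s,[*pol(r,a),z]).round(1))
print(proj(s,read_state()['ee_pos']))"
```

```text
0.2355 240 0.1 [317.6 270.8]
0.2355 240 0.09 [317.6 265.3]
0.189 240 0.044 [318.  184.4]
0.205 240 0.044 [318.  205.7]
0.172 240 0.038 [318.1 160.3]
0.161 210 0.085 [185.5 113.6]
0.161 270 0.085 [450.4 114.1]
[316.31648859 306.8221895 ]
```

```bash
sed -i 's/C=np.array(\[.594,.2265\])/C=np.array([.595,.2295])/' h.py; python3 -c "
from h import *
say(); g=rows(pol(.212,240),.062,71.25,5)
s=read_state(); rows(pol(.226,240),.062,71.25,2,start=(g[0],g[1]))"
```

```text
t 1.725 p [0.5257 0.0253 0.1985] r 0.2157 ang 240.0 xang 71.53 F [1.  0.1 0.2] q [-0.18  0.37  1.43  0.    1.34  0.15] open 0.0004072284352252249
to [0.5269 0.0288 0.062 ] dist 0.1365
[[0.07, 0.0, 2.73, -0.0, -0.0, 0.1, 1], [0.07, 0.0, 2.73, -0.0, -0.0, 0.1, 1], [0.07, 0.0, 2.73, -0.0, -0.0, 0.1, 1], [0.07, 0.0, 2.73, -0.0, -0.0, 0.1, 1], [0.07, 0.0, 2.73, -0.0, -0.0, 0.1, 1]]
to [0.5224 0.0155 0.062 ] dist 0.014
[[-0.7, -0.0, 0.0, 0.0, 0.0, 0.0, 1], [-0.7, -0.0, 0.0, 0.0, 0.0, 0.0, 1]]
```

carry_out(
  plan=[
    [0.1,0,2.7,0,0,0,1],
    [0.1,0,2.7,0,0,0,1],
    [0.1,0,2.7,0,0,0,1],
    [0,0,2.7,0,0,0,1],
    [0,0,2.8,0,0,0,1],
  ],
)

```text
time: 2.35
ee_pos: [0.5264, 0.0297, 0.0625]
tool_rot: [2.546, 1.839, 0.001]
wrist_force: [0.0, -0.5, -0.4]
opening: 0.0005
gripper_force: 0.0
```

carry_out(
  plan=[
    [0,0,0,0,0,0,1],
    [-0.4,0,0,0,0,0,1],
    [-0.4,0,0,0,0,0,1],
    [-0.4,0,0,0,0,0,1],
    [-0.4,0,0,0,0,0,1],
  ],
)

```text
time: 2.98
ee_pos: [0.5219, 0.0126, 0.0631]
tool_rot: [2.549, 1.835, 0.001]
wrist_force: [-0.1, 3.5, 1.0]
opening: 0.0005
gripper_force: 1.6
```

carry_out(
  plan=[
    [-0.4,0,0,0,0,0,1],
    [-0.4,0,0,0,0,0,1],
    [-0.4,0,0,0,0,0,1],
    [-0.4,0,0,0,0,0,1],
    [-0.4,0,0,0,0,0,1],
  ],
)

```text
time: 3.6
ee_pos: [0.5155, -0.0063, 0.0628]
tool_rot: [2.549, 1.836, 0.0]
wrist_force: [0.8, 2.9, 2.4]
opening: 0.0003
gripper_force: 1.6
```

```bash
python3 -c "
from h import *
say()"
```

```text
t 3.6 p [ 0.5155 -0.0063  0.0628] r 0.2488 ang 240.13 xang 71.52 F [0.8 2.9 2.4] q [-0.24  0.53  1.64  0.    0.98  0.08] open 0.00029259165381600766
```

carry_out(
  plan=[
    [-0.3,0,0,0,0,0,1],
    [-0.3,0,0,0,0,0,1],
    [-0.2,0,0,0,0,0,1],
    [-0.1,0,0,0,0,0,1],
  ],
)

```text
time: 4.1
ee_pos: [0.5126, -0.0147, 0.0628]
tool_rot: [-2.549, -1.836, 0.0]
wrist_force: [0.6, 3.8, 1.6]
opening: 0.0005
gripper_force: 1.5
```

carry_out(
  plan=[
    [-0.1,0,0,0,0,0,1],
    [-0.1,0,0,0,0,0,1],
  ],
)

```text
time: 4.35
ee_pos: [0.512, -0.0165, 0.0627]
tool_rot: [-2.549, -1.836, 0.0]
wrist_force: [1.5, 3.2, 2.1]
opening: 0.0006
gripper_force: 1.5
```

```bash
python3 -c "
from h import *
say()"
```

```text
t 4.35 p [ 0.512  -0.0165  0.0627] r 0.2596 ang 240.11 xang 71.52 F [1.5 3.2 2.1] q [-0.26  0.52  1.65  0.    0.97  0.06] open 0.000587240080079041
```

Not yet at the stop, so I'll take 1 mm steps and watch the force.

carry_out(
  plan=[
    [-0.1,0,0,0,0,0,1],
    [-0.1,0,0,0,0,0,1],
  ],
)

```text
time: 4.6
ee_pos: [0.5114, -0.0184, 0.0628]
tool_rot: [2.549, 1.836, -0.0]
wrist_force: [0.9, 3.1, 2.5]
opening: 0.0004
gripper_force: 1.5
```

carry_out(
  plan=[
    [-0.1,0,0,0,0,0,1],
    [0,0,0,0,0,0,1],
  ],
)

```text
time: 4.85
ee_pos: [0.511, -0.0194, 0.0627]
tool_rot: [-2.549, -1.836, 0.0]
wrist_force: [1.3, 2.1, 1.6]
opening: 0.0002
gripper_force: 1.1
```

carry_out(
  plan=[
    [-0.1,0,0,0,0,0,1],
    [-0.1,0,0,0,0,0,1],
  ],
)

```text
time: 5.1
ee_pos: [0.5108, -0.0203, 0.0628]
tool_rot: [-2.549, -1.834, -0.003]
wrist_force: [4.4, 12.7, 1.7]
opening: 0.0006
gripper_force: 7.0
```

carry_out(
  plan=[
    [-0.1,0,0,0,0,0,1],
  ],
)

```text
time: 5.22
ee_pos: [0.5107, -0.0204, 0.0628]
tool_rot: [-2.548, -1.834, -0.005]
wrist_force: [6.1, 19.0, 0.8]
opening: 0.0005
gripper_force: 10.0
```

```bash
python3 -c "
from h import *
say()"
```

```text
t 5.225 p [ 0.5107 -0.0204  0.0628] r 0.2637 ang 240.11 xang 71.48 F [ 6.1 19.   0.8] q [-0.27  0.52  1.65  0.    0.97  0.05] open 0.0005433627167978504
```

The bolt is at its stop, with the force jumping at r≈0.264. I'll retreat, lift, and move beside the 210° peg.

```bash
sed -i 's/C=np.array(\[.595,.2295\])/C=np.array([.5945,.2277])/' h.py; cat >> h.py <<'E'
def peg(ang,rr,d): # TCP rr out along peg direction, d ccw-tangential
    a=np.radians(ang)+Y; return C+rr*np.array([np.cos(a),np.sin(a)])+d*np.array([-np.sin(a),np.cos(a)])
E
python3 -c "
from h import *
say(); st=read_state(); T=R.from_rotvec(st['tool_rot']); p=np.array(st['ee_pos'])+T.apply([.015,0,-.065])
g=rows(peg(210,.166,.028),.13,131.25,6,start=(p,T))"
```

```text
t 5.225 p [ 0.5107 -0.0204  0.0628] r 0.2619 ang 240.08 xang 71.48 F [ 6.1 19.   0.8] q [-0.27  0.52  1.65  0.    0.97  0.05] open 0.0005433627167978504
to [0.4882 0.0972 0.13  ] dist 0.1071
[[1.49, -0.98, -0.03, 0.0, -0.0, -10.0, 1], [1.64, -0.71, -0.03, 0.0, -0.0, -10.0, 1], [1.74, -0.41, -0.03, 0.0, -0.0, -10.0, 1], [1.78, -0.1, -0.03, 0.0, -0.0, -10.0, 1], [1.77, 0.21, -0.03, 0.0, -0.0, -10.0, 1]]
[[1.71, 0.51, -0.04, 0.0, -0.0, -10.0, 1]]
```

carry_out(
  plan=[
    [0.75,0,0,0,0,0,1],
    [0.75,0,0,0,0,0,1],
    [0,0,-3.5,0,0,0,1],
    [0,0,-3.5,0,0,0,1],
  ],
)

```text
time: 5.72
ee_pos: [0.5147, -0.0079, 0.1333]
tool_rot: [-2.549, -1.836, 0.002]
wrist_force: [0.0, -0.1, -0.1]
opening: 0.0004
gripper_force: 0.0
```

carry_out(
  plan=[
    [1.5,-1.0,0,0,0,-10,1],
    [1.6,-0.7,0,0,0,-10,1],
    [1.7,-0.4,0,0,0,-10,1],
    [1.8,-0.1,0,0,0,-10,1],
    [1.8,0.2,0,0,0,-10,1],
  ],
)

```text
time: 6.35
ee_pos: [0.4916, 0.0786, 0.1326]
tool_rot: [-1.527, -2.745, 0.001]
wrist_force: [-0.4, -1.3, -0.1]
opening: 0.0004
gripper_force: 0.0
```

carry_out(
  plan=[
    [1.7,0.5,0,0,0,-10,1],
    [0,0,0,0,0,0,1],
  ],
)

```text
time: 6.6
ee_pos: [0.4869, 0.0958, 0.1327]
tool_rot: [-1.29, -2.864, 0.001]
wrist_force: [0.8, 0.7, 0.5]
opening: 0.0002
gripper_force: 0.0
```

```bash
python3 -c "
from h import *
say(); g=rows(peg(210,.166,.028),.056,131.25,4)
s=snapshot('wrist'); cv2.imwrite('pics/w2.png',s['color'])
for a,r,z in((210,.161,.085),(270,.161,.085),(150,.161,.085)): print(proj(s,[*pol(r,a),z]))
print(proj(s,read_state()['ee_pos']))"
```

```text
t 6.6 p [0.4869 0.0958 0.1327] r 0.1702 ang 219.54 xang 131.52 F [0.8 0.7 0.5] q [-0.04  0.4   1.61 -0.    1.13 -0.77] open 0.00018814202277442316
to [0.4882 0.0972 0.056 ] dist 0.0767
[[0.01, 0.05, 1.92, -0.0, -0.0, 0.1, 1], [0.01, 0.05, 1.92, -0.0, -0.0, 0.1, 1], [0.01, 0.05, 1.92, -0.0, -0.0, 0.1, 1], [0.01, 0.05, 1.92, -0.0, -0.0, 0.1, 1]]
[332.47602748 210.82673453]
[468.41511963 446.82768065]
[ 543.6845184 -138.1354609]
[317.44472427 309.56289274]
```

View pics/w2.png

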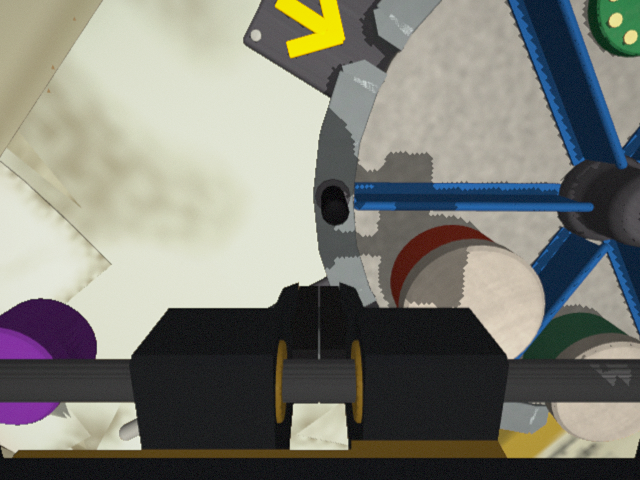

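The peg top is at (335,208), matching the prediction of (332,211), and the red side of the tin is plainly visible. I'll go down and start the push.

carry_out(
  plan=[
    [0,0.1,1.9,0,0,0,1],
    [0,0.1,1.9,0,0,0,1],
    [0,0,1.9,0,0,0,1],
    [0,0,1.9,0,0,0,1],
    [0,0,0,0,0,0,1],
  ],
)

```text
time: 7.28
ee_pos: [0.4884, 0.0958, 0.0558]
tool_rot: [-1.294, -2.86, 0.002]
wrist_force: [-0.4, 0.5, 0.6]
opening: 0.0005
gripper_force: 0.0
```

carry_out(
  plan=[
    [0.3,0,0,0,0,0,1],
    [0.3,0,0,0,0,0,1],
    [0.3,0,0,0,0,0,1],
    [0.3,0,0,0,0,0,1],
  ],
)

```text
time: 7.78
ee_pos: [0.4809, 0.1056, 0.0571]
tool_rot: [1.289, 2.864, 0.0]
wrist_force: [1.5, -2.1, 0.3]
opening: 0.0005
gripper_force: 1.0
```

carry_out(
  plan=[
    [0.5,-0.05,0,0,0,1.8,1],
    [0.5,-0.04,0,0,0,1.8,1],
    [0.5,-0.04,0,0,0,1.8,1],
    [0.5,-0.04,0,0,0,1.8,1],
    [0.5,-0.04,0,0,0,1.8,1],
  ],
)

```text
time: 8.4
ee_pos: [0.464, 0.124, 0.057]
tool_rot: [1.512, 2.753, 0.0]
wrist_force: [1.2, -0.2, -0.4]
opening: 0.0003
gripper_force: 0.8
```

```bash
cat >> h.py <<'E'
def disc():
    """disc angle from blue walls in top view (deg, mod 60), via HSV mask points near wall-top plane z=.066"""
    s=snapshot("top"); hsv=cv2.cvtColor(s["color"],cv2.COLOR_BGR2HSV)
    m=cv2.inRange(hsv,(100,110,50),(125,255,255)); v,u=np.nonzero(m)
    P=np.array([ray(s,(a,b),.064)[:2] for a,b in zip(u,v)])-C; r=np.hypot(*P.T); k=(r>.05)&(r<.15)
    th=np.arctan2(P[k,1],P[k,0])-Y-np.radians(30)
    print("disc mod60 deg",round(float(np.degrees(np.angle(np.exp(6j*th).mean()))/6),2),"n",k.sum())
    return s
E
python3 -c "
from h import *
say(); disc()"
```

```text
t 8.4 p [0.464 0.124 0.057] r 0.1667 ang 207.22 xang 122.45 F [ 1.2 -0.2 -0.4] q [ 0.01  0.49  1.74 -0.    0.91 -0.55] open 0.00034518844519420666
disc mod60 deg -9.13 n 759
```

The disc moves as intended, at −9.1°. Continuing.

carry_out(
  plan=[
    [0.58,-0.05,0,0,0,2,1],
    [0.58,-0.05,0,0,0,2,1],
    [0.58,-0.05,0,0,0,2,1],
    [0.58,-0.05,0,0,0,2,1],
    [0.58,-0.05,0,0,0,2,1],
  ],
)

```text
time: 9.07
ee_pos: [0.448, 0.1483, 0.0569]
tool_rot: [1.745, 2.611, 0.001]
wrist_force: [1.2, -0.9, 0.2]
opening: 0.0004
gripper_force: 0.9
```

carry_out(
  plan=[
    [0.58,-0.05,0,0,0,2,1],
    [0.58,-0.05,0,0,0,2,1],
    [0.58,-0.05,0,0,0,2,1],
    [0.58,-0.05,0,0,0,2,1],
    [0.58,-0.05,0,0,0,2,1],
  ],
)

```text
time: 9.7
ee_pos: [0.4365, 0.175, 0.0569]
tool_rot: [1.966, 2.449, 0.001]
wrist_force: [1.3, -0.1, 0.3]
opening: 0.0005
gripper_force: 0.9
```

carry_out(
  plan=[
    [0.58,-0.05,0,0,0,2,1],
    [0.58,-0.05,0,0,0,2,1],
    [0.58,-0.05,0,0,0,2,1],
    [0.58,-0.05,0,0,0,2,1],
    [0.58,-0.05,0,0,0,2,1],
  ],
)

```text
time: 10.32
ee_pos: [0.4297, 0.2032, 0.0569]
tool_rot: [2.172, 2.268, 0.001]
wrist_force: [2.0, -2.1, 1.3]
opening: 0.0004
gripper_force: 0.9
```

```bash
python3 -c "
from h import *
say(); disc()"
```

```text
t 10.325 p [0.4297 0.2032 0.0569] r 0.1666 ang 177.2 xang 92.48 F [ 2.  -2.1  1.3] q [ 0.19  0.48  1.76 -0.    0.9   0.15] open 0.00036251550640324024
disc mod60 deg 20.95 n 778
```

carry_out(
  plan=[
    [0.58,-0.05,0,0,0,2,1],
    [0.58,-0.05,0,0,0,2,1],
    [0.58,-0.05,0,0,0,2,1],
    [0.58,-0.05,0,0,0,2,1],
    [0.58,-0.05,0,0,0,2,1],
  ],
)

```text
time: 11.0
ee_pos: [0.4277, 0.2321, 0.0568]
tool_rot: [2.362, 2.071, -0.0]
wrist_force: [0.1, -1.8, 0.4]
opening: 0.0005
gripper_force: 0.9
```

carry_out(
  plan=[
    [0.44,-0.04,0,0,0,1.5,1],
    [0.44,-0.04,0,0,0,1.5,1],
    [0.29,-0.03,0,0,0,1,1],
    [0.29,-0.03,0,0,0,1,1],
    [0.29,-0.03,0,0,0,1,1],
  ],
)

```text
time: 11.62
ee_pos: [0.4291, 0.2498, 0.0568]
tool_rot: [2.468, 1.944, 0.0]
wrist_force: [0.4, -1.9, 0.5]
opening: 0.0007
gripper_force: 0.8
```

carry_out(
  plan=[
    [0.29,-0.03,0,0,0,1,1],
    [0.15,-0.01,0,0,0,0.5,1],
    [0.15,-0.01,0,0,0,0.5,1],
    [0,0,0,0,0,0,1],
  ],
)

```text
time: 12.12
ee_pos: [0.4299, 0.2557, 0.0567]
tool_rot: [-2.5, -1.902, 0.0]
wrist_force: [-1.2, -0.5, -0.3]
opening: 0.0004
gripper_force: 0.0
```

```bash
python3 -c "
from h import *
say(); disc()"
```

```text
t 12.125 p [0.4299 0.2557 0.0567] r 0.167 ang 159.1 xang 74.51 F [-1.2 -0.5 -0.3] q [0.3  0.51 1.69 0.   0.94 0.57] open 0.0004027509395201976
disc mod60 deg 2.96 n 794
```

```bash
python3 -c "
import h
from h import *
s=snapshot('top'); s['color']=cv2.imread('pics/top0.png'); h.snapshot=lambda n:s
disc()"
```

```text
disc mod60 deg -0.0 n 907
```

carry_out(
  plan=[
    [0.15,-0.01,0,0,0,0.5,1],
    [0.15,-0.01,0,0,0,0.5,1],
    [0.15,-0.01,0,0,0,0.5,1],
    [0.15,-0.01,0,0,0,0.5,1],
    [0,0,0,0,0,0,1],
  ],
)

```text
time: 12.85
ee_pos: [0.4313, 0.2616, 0.0567]
tool_rot: [2.533, 1.858, 0.0]
wrist_force: [-0.8, -1.1, 0.7]
opening: 0.0007
gripper_force: 0.2
```

```bash
python3 -c "
from h import *
say(); disc()"
```

```text
t 12.85 p [0.4313 0.2616 0.0567] r 0.1666 ang 157.02 xang 72.51 F [-0.8 -1.1  0.7] q [0.31 0.52 1.68 0.   0.94 0.62] open 0.0006597308395227923
disc mod60 deg 0.94 n 788
```

carry_out(
  plan=[
    [0.13,-0.01,0,0,0,0.5,1],
    [0.13,-0.01,0,0,0,0.4,1],
    [0,0,0,0,0,0,1],
    [-0.6,0,0,0,0,0,1],
    [-0.6,0,0,0,0,0,1],
  ],
)

```text
time: 13.52
ee_pos: [0.428, 0.2522, 0.0568]
tool_rot: [-2.548, -1.838, -0.0]
wrist_force: [-0.1, 0.4, -0.8]
opening: 0.0002
gripper_force: 0.0
```

carry_out(
  plan=[
    [0,0,-4,0,0,0,1],
    [0,0,-4,0,0,0,1],
    [0,0,0,0,0,0,1],
  ],
)

```text
time: 13.9
ee_pos: [0.4292, 0.2526, 0.1392]
tool_rot: [2.547, 1.837, 0.009]
wrist_force: [-0.3, 0.5, -0.7]
opening: 0.0004
gripper_force: 0.0
```

```bash
python3 -c "
from h import *
say(); disc(); rows(pol(.316,240),.137,71.25,8)"
```

```text
t 13.9 p [0.4292 0.2526 0.1392] r 0.1672 ang 160.18 xang 71.6 F [-0.3  0.5 -0.7] q [0.29 0.39 1.6  0.   1.14 0.61] open 0.0003546654717785042
disc mod60 deg 0.04 n 773
to [ 0.4929 -0.0715  0.137 ] dist 0.3303
[[-3.59, 2.04, 0.01, 0.0, -0.0, 0.0, 1], [-3.59, 2.05, 0.01, 0.0, -0.0, 0.0, 1], [-3.58, 2.05, 0.01, 0.0, -0.0, 0.0, 1], [-3.58, 2.05, 0.01, 0.0, -0.0, 0.0, 1], [-3.58, 2.06, 0.01, 0.0, -0.0, 0.0, 1]]
[[-3.58, 2.06, 0.01, 0.0, -0.0, 0.0, 1], [-3.58, 2.06, 0.01, 0.0, -0.0, 0.0, 1], [-3.58, 2.06, 0.01, 0.0, -0.0, 0.0, 1]]
```

The disc is at its station, 0.04° off. I'll move outside the knob.

carry_out(
  plan=[
    [-3.6,2.0,0,0,0,0,1],
    [-3.6,2.1,0,0,0,0,1],
    [-3.6,2.0,0,0,0,0,1],
    [-3.6,2.1,0,0,0,0,1],
    [-3.6,2.0,0,0,0,0,1],
  ],
)

```text
time: 14.58
ee_pos: [0.4676, 0.0481, 0.1355]
tool_rot: [-2.547, -1.837, 0.003]
wrist_force: [0.3, -0.5, 0.6]
opening: 0.0006
gripper_force: 0.0
```

carry_out(
  plan=[
    [-3.6,2.1,0,0,0,0,1],
    [-3.6,2.0,0,0,0,0,1],
    [-3.6,2.1,0,0,0,0,1],
    [0,0,0,0,0,0,1],
  ],
)

```text
time: 15.08
ee_pos: [0.4927, -0.0745, 0.1354]
tool_rot: [-2.55, -1.833, 0.002]
wrist_force: [-0.5, 0.5, -0.1]
opening: 0.0007
gripper_force: 0.0
```

```bash
python3 -c "
from h import *
say(); rows(pol(.314,240),.062,71.25,4); s=snapshot('wrist'); cv2.imwrite('pics/w3.png',s['color'])
for r,z in((.28,.1),(.2895,.1),(.306,.044)): print(proj(s,[*pol(r,240),z]))"
```

```text
t 15.075 p [ 0.4927 -0.0745  0.1354] r 0.3189 ang 240.13 xang 71.41 F [-0.5  0.5 -0.1] q [-0.39  0.4   1.6  -0.    1.14 -0.06] open 0.0007149457618191246
to [ 0.4936 -0.0696  0.062 ] dist 0.0735
[[0.12, -0.01, 1.83, -0.0, 0.0, 0.0, 1], [0.12, -0.02, 1.83, -0.0, 0.0, 0.0, 1], [0.12, -0.02, 1.83, -0.0, 0.0, 0.0, 1], [0.12, -0.02, 1.83, -0.0, 0.0, 0.0, 1]]
[317.32953619 193.89483417]
[317.31118466 214.5532226 ]
[317.89618502 220.01153604]
```

View pics/w3.png

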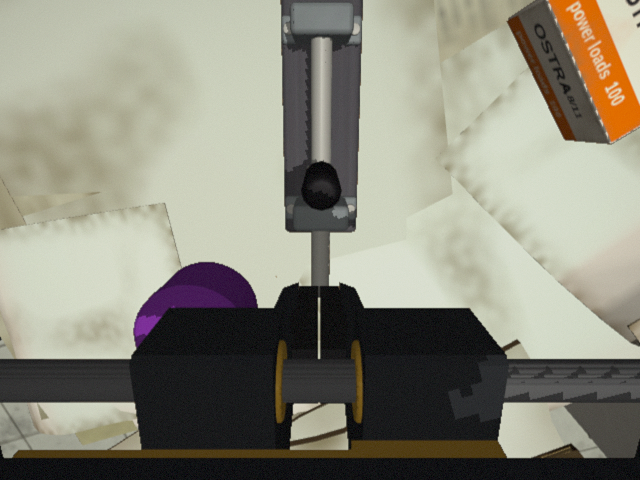

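The knob top is at (322,187) with the fingers clear outside it. I'll descend and push it home.

carry_out(
  plan=[
    [0,0,1.8,0,0,0,1],
    [0,0,1.8,0,0,0,1],
    [0,0,1.8,0,0,0,1],
    [0,0,1.9,0,0,0,1],
    [0,0,0,0,0,0,1],
  ],
)

```text
time: 15.75
ee_pos: [0.4917, -0.071, 0.0625]
tool_rot: [-2.544, -1.838, 0.003]
wrist_force: [-0.7, -0.5, -0.1]
opening: 0.0008
gripper_force: 0.0
```

carry_out(
  plan=[
    [0.4,0,0,0,0,0,1],
    [0.4,0,0,0,0,0,1],
    [0.4,0,0,0,0,0,1],
    [0.4,0,0,0,0,0,1],
    [0.4,0,0,0,0,0,1],
  ],
)

```text
time: 16.38
ee_pos: [0.4993, -0.0535, 0.0639]
tool_rot: [2.547, 1.838, -0.0]
wrist_force: [-1.0, -2.2, 1.5]
opening: 0.0002
gripper_force: 1.6
```

carry_out(
  plan=[
    [0.4,0,0,0,0,0,1],
    [0.4,0,0,0,0,0,1],
    [0.4,0,0,0,0,0,1],
    [0.4,0,0,0,0,0,1],
    [0.4,0,0,0,0,0,1],
  ],
)

```text
time: 17.0
ee_pos: [0.5057, -0.0343, 0.0638]
tool_rot: [2.548, 1.838, 0.0]
wrist_force: [-0.4, -2.8, 2.5]
opening: 0.0003
gripper_force: 1.6
```

```bash
python3 -c "
from h import *
say(); disc()"
```

```text
t 17.0 p [ 0.5057 -0.0343  0.0638] r 0.2767 ang 240.03 xang 71.61 F [-0.4 -2.8  2.5] q [-0.3   0.51  1.66 -0.    0.96  0.02] open 0.0003464178320158235
disc mod60 deg 0.23 n 909
```

carry_out(
  plan=[
    [0.3,0,0,0,0,0,1],
    [0.3,0,0,0,0,0,1],
    [0.3,0,0,0,0,0,1],
  ],
)

```text
time: 17.42
ee_pos: [0.5085, -0.0259, 0.0638]
tool_rot: [2.548, 1.838, 0.0]
wrist_force: [0.1, -4.2, 2.0]
opening: 0.0003
gripper_force: 1.6
```

carry_out(
  plan=[
    [0.1,0,0,0,0,0,1],
    [0.1,0,0,0,0,0,1],
  ],
)

```text
time: 17.68
ee_pos: [0.5091, -0.0241, 0.0638]
tool_rot: [2.548, 1.838, 0.0]
wrist_force: [1.0, -3.8, 1.9]
opening: 0.0004
gripper_force: 1.5
```

carry_out(
  plan=[
    [0.1,0,0,0,0,0,1],
    [0.1,0,0,0,0,0,1],
  ],
)

```text
time: 17.92
ee_pos: [0.5096, -0.0222, 0.0638]
tool_rot: [2.548, 1.838, 0.0]
wrist_force: [1.2, -3.6, 2.0]
opening: 0.0003
gripper_force: 1.5
```

```bash
python3 -c "
from h import *
say(); disc()"
```

```text
t 17.925 p [ 0.5096 -0.0222  0.0638] r 0.2639 ang 239.99 xang 71.61 F [ 1.2 -3.6  2. ] q [-0.28  0.52  1.66 -0.    0.97  0.05] open 0.00031448609542420277
disc mod60 deg 0.24 n 915
```

No stop yet, so I'll continue in 1 mm steps and watch the force.

carry_out(
  plan=[
    [0.1,0,0,0,0,0,1],
    [0.05,0,0,0,0,0,1],
  ],
)

```text
time: 18.23
ee_pos: [0.5098, -0.0215, 0.0638]
tool_rot: [2.547, 1.838, -0.002]
wrist_force: [-1.0, -10.1, 2.2]
opening: 0.0005
gripper_force: 5.2
```

carry_out(
  plan=[
    [0.05,0,0,0,0,0,1],
    [0.05,0,0,0,0,0,1],
  ],
)

```text
time: 18.48
ee_pos: [0.5099, -0.0214, 0.0638]
tool_rot: [2.546, 1.838, -0.004]
wrist_force: [-3.9, -16.1, 2.6]
opening: 0.0004
gripper_force: 8.2
```

carry_out(
  plan=[
    [0.1,0,0,0,0,0,1],
    [0,0,0,0,0,0,1],
  ],
)

```text
time: 18.73
ee_pos: [0.51, -0.0213, 0.0638]
tool_rot: [2.546, 1.837, -0.007]
wrist_force: [-5.7, -20.3, 3.1]
opening: 0.0003
gripper_force: 10.4
```

carry_out(
  plan=[
    [-0.7,0,0,0,0,0,1],
    [-0.8,0,0,0,0,0,1],
    [0,0,-4,0,0,0,1],
    [0,0,-5,0,0,0,1],
    [0,0,-5,0,0,0,1],
  ],
)

```text
time: 19.35
ee_pos: [0.5054, -0.0328, 0.2051]
tool_rot: [-2.546, -1.838, 0.0]
wrist_force: [1.4, 0.0, -0.2]
opening: 0.0006
gripper_force: 0.0
```

carry_out(
  plan=[
    [-4,0,0,0,0,0,1],
    [-5,0,0,0,0,0,1],
    [-5,0,0,0,0,0,1],
    [0,0,0,0,0,0,1],
  ],
)

```text
time: 19.85
ee_pos: [0.4608, -0.1681, 0.2035]
tool_rot: [-2.551, -1.832, 0.0]
wrist_force: [0.0, 1.0, 0.8]
opening: 0.0008
gripper_force: 0.0
```

```bash
python3 -c "
from h import *
say(); s=disc(); c=s['color'][150:320,230:440]
cv2.imwrite('pics/z2.png',cv2.resize(c,None,fx=3.5,fy=3.5,interpolation=cv2.INTER_CUBIC))"
```

```text
t 19.85 p [ 0.4608 -0.1681  0.2035] r 0.4178 ang 240.09 xang 71.39 F [0.  1.  0.8] q [-0.59  0.31  1.52  0.    1.32 -0.27] open 0.0008051540795437183
disc mod60 deg 0.2 n 916
```

View pics/z2.png

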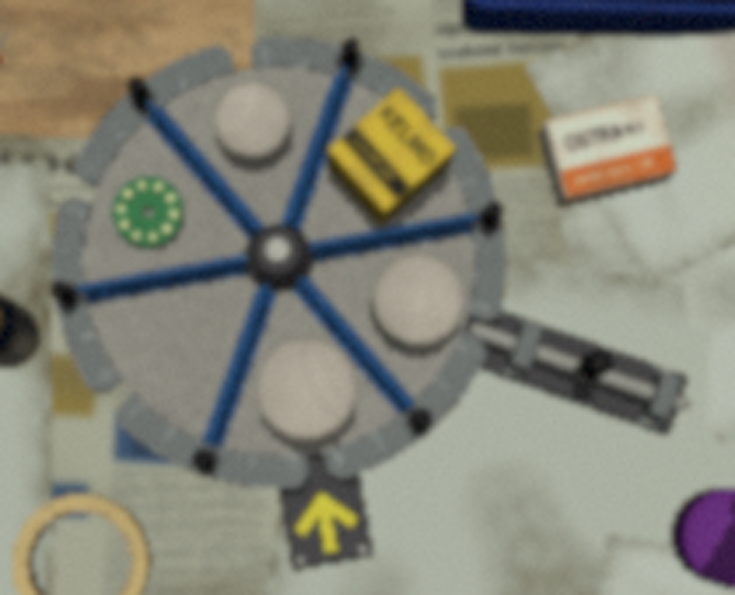

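The red tin's bin now faces the arrow, with its lid at crop (307,390). The knob is back where it started at (597,362), and the bystanders are unmoved.

```bash
python3 -c "
from cell import *
print(job_done())"
```

```text
the job is handed in; nothing more can be done
None
```

The red tin's bin now faces the yellow arrow with the bolt pushed home to its stop, and the job is handed in at about 20 s of robot time (limit 67 s); I saw no result from the judging.

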